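# Sort the microscope parts back into their trays

### The job

Clear up after the imaging session: stand the two microscope objectives nose up in the blue tray, one in each bay, set the two black filter cubes in the yellow tray, window up and one in each bay, and lay the brass adapter ring flat in the red tray. Which of a pair takes which bay does not matter. Do not shift or tip the lens mount or the oil bottle.

Things in the scene. Friction and masses are not known exactly. Their poses are not given: they have to be found in the camera images.
- objective_green_center (a point): microscope objective standing on the table, nose upward: white barrel with a green band round it, 54 mm high; barrel 34 mm across from 4 to 38 mm above its foot (foot 28 mm across), then tapering to a 20 mm nose with a small glass lens. About 0.15 kg. Point at its centre, 27 mm above its foot, on its axis; z up along the axis.
- objective_red_center (a point): microscope objective standing on the table, nose upward: white barrel with a red band round it, 54 mm high; barrel 34 mm across from 4 to 38 mm above its foot (foot 28 mm across), then tapering to a 20 mm nose with a small glass lens. About 0.15 kg. Point at its centre, 27 mm above its foot, on its axis; z up along the axis.
- filter_orange_center (a point): microscope filter cube: black block 40 mm (its x) by 32 mm (its y) by 40 mm high with a round orange window 22 mm across on top and another on its -x face. About 0.09 kg. Point at its centre, 20 mm above its underside; z up.
- filter_green_center (a point): microscope filter cube: black block 40 mm (its x) by 32 mm (its y) by 40 mm high with a round green window 22 mm across on top and another on its -x face. About 0.09 kg. Point at its centre, 20 mm above its underside; z up.
- adapter_ring_center (a point): brass thread adapter, a plain ring lying flat: 44 mm outside, 26 mm bore, 18 mm high. About 0.12 kg. Point at its centre, 9 mm above its underside; z up along its axis.
- objective_tray: shallow blue plastic tray, 100 mm (its x) by 180 mm (its y), fixed to the table, low walls 4 mm thick whose tops are 12 mm above the table, inner floor 4 mm above the table; one 4 mm divider, as high as the walls, parallel to its x through its middle, with a white top edge, makes two equal bays, each 92 by 84 mm, with centres at y = +44 mm and y = -44 mm in the tray's frame. Origin at the centre of its underside, at table height, z up.
- filter_tray: shallow yellow plastic tray, 100 mm (its x) by 180 mm (its y), fixed to the table, low walls 4 mm thick whose tops are 12 mm above the table, inner floor 4 mm above the table; one 4 mm divider, as high as the walls, parallel to its x through its middle, with a white top edge, makes two equal bays, each 92 by 84 mm, with centres at y = +44 mm and y = -44 mm in the tray's frame. Origin at the centre of its underside, at table height, z up.
- adapter_tray: shallow red plastic tray, 100 mm (its x) by 180 mm (its y), fixed to the table, low walls 4 mm thick whose tops are 12 mm above the table, inner floor 4 mm above the table; undivided, inside 92 by 172 mm. Origin at the centre of its underside, at table height, z up.
- lens_mount_center (a point): bystander, left of the loose parts: aligned lens in a round black mount on a dark steel post with a round foot 56 mm across, 111 mm high in all, standing loose. Point on its axis 50 mm above the table; z up.
- oil_bottle_center (a point): bystander, right of the loose parts: small amber bottle with a black cap, 38 mm across, 70 mm high, standing loose. Point on its axis 35 mm above the table; z up.
There are look-alikes about, which are no part of the job. What is shaped like the part that bears objective_red_center but pink is not meant.

How it is judged:
By the outcome, as a careful person would: the job done as asked, in the order asked, and still so for the second after the job is handed in, with the robot touching nothing.
It also fails if it takes over 112 s, if anything falls off the work surface, if the arm or the gripper's body presses on something with over 40 N, if the wrist force passes 120 N, or if a joint passes its speed limit or range.

### The arm

A 7-joint arm with a two-finger parallel gripper is mounted at the origin on the work surface. World frame = base frame: x ahead of the robot, y to its left, z up, the work surface at z = 0. Lengths are in m, angles in rad, forces in N, time in s.
With the tool pointing down it reaches from about 0.4 to 0.925 m from the base axis. Payload 5.6 kg.
Tool frame: the origin (TCP) lies at the very end of the fingers, on their centre line; the grasp point (between the pads) lies 19 mm behind it (robot.grip_depth is the distance from the TCP to the grasp point, in m); z points along the fingers, y is the line along which they close (so a half turn about z gives the same grasp; the last joint's range is limited). The gripper opens to 85 mm and grips with 20 to 120 N. Pads are 22 mm wide; open, the fingers measure 114 mm over their backs; the gripper's body (76 mm by 85 mm) begins 54 mm behind the grasp point. The pads swing forward as they close: fully open they stand 13 mm farther back than shut.
Start: joints at [-1.293, 0.468, -0.012, 1.603, 0.006, 1.071, -0.056], TCP at [0.205, 0.617, 0.231] pointing down, gripper open.
Joint ranges: [-2.53, 2.53], [-0.31, 2.02], [-1.57, 1.55], [0.28, 2.44], [-1.29, 4.43], [0.15, 1.84], [-2.92, 2.92]. Speed limits (rad/s): [2.57, 2.57, 3.14, 3.14, 3.14, 3.14, 3.14].

### API

Orientations are given as [roll, pitch, yaw] about the fixed x, y, z axes, in that order (R = Rz(yaw) Ry(pitch) Rx(roll)).
In Python, from workcell import robot gives the robot as it stands.
- The arm moves only by the tool jog_arm, never from a script. Its argument "motion" is one flat list of numbers, 5 for each row, row after row: the shift along the world's x, y, z in m, then the turn about the world's z in rad, then the opening, from 0 (shut) to 1 (fully open). A call has exactly 5 rows; each row is the pose to reach, as a shift and turn from the pose commanded when the call began; what a row does not reach only later rows make up. A row lasts 1/8 s, in which the tool goes at most 62.5 mm and 10.7 degrees, less where a joint would pass 70% of its speed; a pose out of reach is approached as far as the arm can. A call with a gripper value outside its range is refused whole. The fingers move at their own pace and stop on an object; the grip force is fixed at half the most. Time passes only in rows, so rows that repeat a pose let the fingers close, or fill a call up. It gives the time, the measured TCP pose, the force, the opening and the grip force at its end, in the units of the state.
- robot.observe(): the state, without advancing time (a new reading comes with each control period).
- robot.camera(name): name is "side" or "top" or "wrist"; returns a dict with "color" (400x640x3 uint8, red, green, blue), "fx", "fy", "cx", "cy" (pixels), "k1" (the pictures are not rectified: a ray, as slopes to the right and down, at radius r is drawn at 1 + k1 r^2 times it, then the intrinsics apply), "extrinsics" (4x4, takes a point from camera to world coordinates). Camera axes: x right, y up, looking along -z (the intrinsics and any distortion apply to the point x, -y, -z); pixel columns grow to the right and rows downward; lengths in m; the calibration is good to about 2 mm. A picture is of the moment at which its call begins. There is no depth.
- robot.sign_off(): hands the job in; it is judged then, once.
Trained networks look in the newest picture that a camera, given by its name, has taken for a name from the list of things; names that differ only in an ending like _2 or _b are one class to them, and where a whole thing is asked for, a point or a joint stands for the part that bears it (a point fixed in the world has none). Each returns a list of dicts, best first, with "conf" (0 to 1); they miss things now and then, are a little off and sometimes report something else, mostly with a low value. They report only what shows in the picture. A call takes as long as a camera call. They do not tell look-alikes from the thing itself.
- robot.outline_of(camera, thing): "pixels" (400x640 bool, what is visible of it) and "location" ([column, row] in pixels, amid what is visible of it).
- robot.landmark_of(camera, thing): "location" ([column, row] in pixels: a listed point, or the origin of a listed thing).
The state is a dict: "time_s": time; "joint_pos": joint angles; "joint_vel": joint speeds; "tau": joint torques, N m; "tool_pos": TCP position; "eef_rot": TCP orientation; "ft_force": force on the tool from outside, world axes, zero at the start; "moment": the same for the moment, N m; "gripper_width": finger opening in m; "finger_force": force on a finger pad.
Only numpy, scipy, OpenCV 4.12 (cv2) and the standard library are available. Lean on these libraries where they do the work, as an engineer would, in place of code of your own. Each camera call takes 0.05 s, during which the arm holds its last target. There are 200 camera calls.

## Working session

There is one attempt and no reset: what is moved stays moved. The work goes in short steps, Python scripts to look and compute and a tool call to move; the robot and the scene stay as the last step left them, time stands still between calls to the robot, and variables do not carry over. Pictures are saved under pics/ and viewed, at most 14 in all, crops included, and the job is handed in when it is done.

Besides the shell and the picture viewer there is one more tool, called after "Emit:" as name(argument=value, ...), one argument or row to a line, values as JSON. jog_arm: Moves the arm, as the interface text tells. Its arguments: {"type":"object","properties":{"motion":{"type":"array"}},"required":["motion"]}

```bash
mkdir -p pics; ls
python3 - <<'E'
from workcell import robot
import cv2
for n in ("top","side"):
    c=robot.camera(n); cv2.imwrite(f"pics/{n}0.png",c["color"][:,:,::-1])
    print(n,c["fx"],c["fy"],c["cx"],c["cy"],c["k1"],c["extrinsics"])
print(robot.observe())
E
```

```text
pics
top 461.5652122841467 461.5652122841467 313.77123529018706 196.9840020961965 -0.13875576739542897 [[-3.23502718e-04  9.98139684e-01 -6.09677480e-02  4.77509621e-01]
 [-9.99625218e-01 -1.99169311e-03 -2.73030661e-02 -1.92324764e-02]
 [-2.73737028e-02  6.09360658e-02  9.97766243e-01  1.18479976e+00]
 [ 0.00000000e+00  0.00000000e+00  0.00000000e+00  1.00000000e+00]]
side 441.3135712622017 441.3135712622017 316.1148972393873 199.70960238725434 -0.0950261139042245 [[ 0.79420119  0.31812277 -0.51772809 -0.02586511]
 [-0.60743372  0.43861886 -0.66229735 -0.72699605]
 [ 0.01639344  0.84048284  0.54159012  0.67995139]
 [ 0.          0.          0.          1.        ]]
{'time_s': 0.1, 'joint_pos': array([-1.29302211,  0.468268  , -0.01162012,  1.60353115,  0.00597154,
        1.07139507, -0.0563507 ]), 'joint_vel': array([-0.00050501, -0.00183745, -0.00159611, -0.00133311, -0.00089194,
        0.00099962, -0.00020606]), 'tau': array([ 6.52301478e-04, -5.33515334e+01,  2.12656008e-02, -2.51964980e+01,
        1.14930692e-02,  4.28801490e-03,  1.12526956e-05]), 'tool_pos': array([0.2048335 , 0.61635632, 0.23044744]), 'eef_rot': array([-3.14002792e+00,  8.14483726e-05,  2.82070514e+00]), 'ft_force': array([-0.53551507, -0.12775462, -0.28045861]), 'moment': array([ 0.06804513, -0.00718996, -0.0181343 ]), 'finger_force': 0.0, 'gripper_width': 0.08542603587100304}
```

View pics/top0.png

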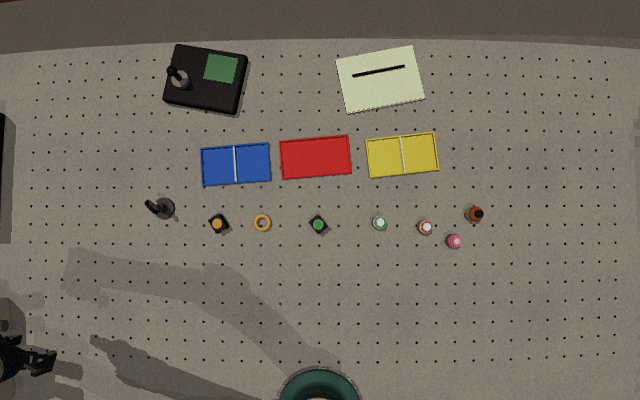

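View pics/side0.png

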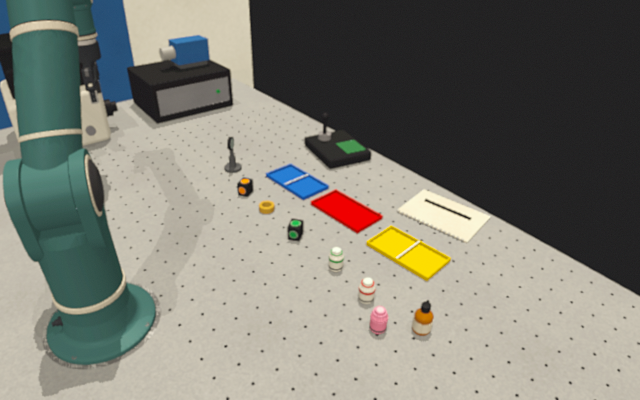

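```bash
cat > h.py <<'E'
from workcell import robot
import cv2, numpy as np
def cam(n):
    return robot.camera(n)
def world(c,uv,z):
    x,y=(uv[0]-c["cx"])/c["fx"],(uv[1]-c["cy"])/c["fy"]
    rd=np.hypot(x,y); r=rd
    for _ in range(30): r=rd/(1+c["k1"]*r*r)
    s=r/rd if rd>0 else 1
    E=c["extrinsics"]; d=E[:3,:3]@np.array([x*s,-y*s,-1]); o=E[:3,3]
    return o+d*(z-o[2])/d[2]
def pix(c,p):
    E=c["extrinsics"]; q=E[:3,:3].T@(np.asarray(p)-E[:3,3])
    x,y=q[0]/-q[2],-q[1]/-q[2]; k=1+c["k1"]*(x*x+y*y)
    return np.array([c["cx"]+c["fx"]*x*k,c["cy"]+c["fy"]*y*k])
H={"objective_green_center":.027,"objective_red_center":.027,"filter_orange_center":.02,"filter_green_center":.02,"adapter_ring_center":.009,
"objective_tray":0,"filter_tray":0,"adapter_tray":0,"lens_mount_center":.05,"oil_bottle_center":.035}
E
python3 - <<'E'
from h import *
for n in ("top","side"):
    c=cam(n)
    for t,z in H.items():
        for d in robot.landmark_of(n,t)[:4]:
            print(n,t,round(d["conf"],2),np.round(d["location"],1),np.round(world(c,d["location"],z)[:2],4))
E
```

```text
top objective_green_center 0.54 [375.8 222.1] [ 0.4849 -0.1429]
top objective_red_center 0.76 [427.8 224.2] [ 0.4792 -0.2739]
top objective_red_center 0.75 [452.7 243.4] [ 0.4307 -0.3369]
top filter_orange_center 0.68 [219.9 220.9] [0.488  0.2522]
top filter_green_center 0.56 [316.9 222.5] [0.4842 0.0048]
top adapter_ring_center 0.57 [400.6 157.1] [ 0.6516 -0.2102]
top adapter_ring_center 0.47 [263.9 219.5] [0.4919 0.1406]
top objective_tray 0.61 [236.2 160.6] [0.6454 0.2157]
top filter_tray 0.81 [400.6 153. ] [ 0.6636 -0.2119]
top adapter_tray 0.74 [315.7 156.1] [0.656  0.0082]
top lens_mount_center 0.91 [158.3 204.8] [0.5279 0.4047]
top oil_bottle_center 0.51 [476.4 211.3] [ 0.5109 -0.3966]
side objective_green_center 0.83 [342.6 258.8] [ 0.4966 -0.1604]
side objective_green_center 0.53 [344.7 211.3] [ 0.625  -0.0174]
side objective_red_center 0.81 [379.9 319.6] [ 0.4377 -0.3423]
side objective_red_center 0.61 [371.9 287.7] [ 0.4859 -0.2685]
side filter_orange_center 0.66 [243.9 183.7] [0.4867 0.2724]
side filter_green_center 0.88 [296.4 227.8] [0.4858 0.0057]
side adapter_ring_center 0.73 [263.4 207.2] [0.4761 0.148 ]
side adapter_ring_center 0.21 [345.6 211.2] [0.6453 0.0011]
side objective_tray 0.65 [295.  183.2] [0.6284 0.2149]
side objective_tray 0.39 [370.6 290.1] [ 0.4997 -0.2532]
side filter_tray 0.98 [408.3 253.1] [ 0.6599 -0.2159]
side adapter_tray 0.56 [347.5 208.7] [0.6665 0.0171]
side lens_mount_center 0.61 [233.  154.7] [0.5237 0.4023]
side oil_bottle_center 0.73 [338.  257.8] [ 0.4841 -0.1586]
side oil_bottle_center 0.67 [418.5 316.1] [ 0.4982 -0.3863]
```

Run:
```python
from h import *
c=cam("top"); im=c["color"][:,:,::-1]
t=[]
for u,v in [(219,223),(263,222),(318,224),(379,222),(426,228),(453,241)]:
    t.append(cv2.resize(im[v-20:v+20,u-20:u+20],(264,264),interpolation=cv2.INTER_CUBIC))
cv2.imwrite("pics/m1.png",np.vstack([np.hstack(t[:3]),np.hstack(t[3:])]))
for t in H:
    for d in robot.outline_of("top",t)[:2]:
        m=d["pixels"].astype(np.uint8)
        P=np.argwhere(m)[:,::-1]
        # ground points at mid-height
        z={"objective":.012,"filter":.012,"adapter":.012}.get(t.split("_")[0],.03) if "tray" in t else H[t]*2
        W=np.array([world(c,p,z)[:2] for p in P])*1000
        r=cv2.minAreaRect(W.astype(np.float32))
        print(t,round(d["conf"],2),d["location"],len(P),P.min(0),P.max(0),np.round(r[0],1),np.round(r[1],1),round(r[2],1),W.mean(0).round(1))
```

```text
objective_green_center 0.48 [377.7, 219.1] 171 [372 215] [386 228] [ 486.2 -147.9] [34.4 31.8] 89.8 [ 486.3 -147.2]
objective_green_center 0.35 [220.5, 224.3] 281 [209 213] [228 232] [482.8 248.3] [46.6 40.1] 30.6 [483. 248.]
objective_red_center 0.61 [451.3, 241.7] 172 [446 234] [460 247] [ 438.9 -330.4] [35.  31.9] 89.5 [ 438.6 -330. ]
objective_red_center 0.52 [426.3, 228.1] 170 [417 220] [431 232] [ 474.8 -258.6] [34.7 29.4] 89.7 [ 475.2 -258.4]
filter_orange_center 0.61 [219.4, 223.5] 270 [208 213] [228 232] [482.9 251.8] [45.3 39.4] 34.5 [483.1 251.8]
filter_green_center 0.63 [316.8, 222.6] 214 [308 214] [327 232] [481.7   2.5] [41.  32.1] 38.6 [482.    2.5]
adapter_ring_center 0.7 [257.4, 222.4] 172 [253 214] [270 230] [485.5 145.5] [40.6 43.5] 0.1 [485.9 145.5]
objective_tray 0.77 [234.3, 162.9] 2754 [199 142] [270 186] [635.7 219.3] [104.2 183.2] 4.6 [635.2 218.4]
objective_tray 0.37 [266.3, 218.8] 136 [254 215] [270 230] [484.2 145.1] [38.3 41.2] 0.0 [485.2 145.6]
filter_tray 0.58 [402.0, 153.8] 2759 [365 132] [438 177] [ 658.3 -212.4] [102.1 182.3] 7.1 [ 658. -212.]
adapter_tray 0.6 [313.7, 155.2] 2764 [278 135] [350 179] [653.1  12.1] [105.6 181.6] 4.4 [653.2  11.4]
lens_mount_center 0.61 [162.1, 204.5] 449 [147 197] [175 218] [517.  378.1] [52.4 67.4] 15.3 [519.5 376.7]
lens_mount_center 0.33 [234.6, 161.5] 2742 [198 142] [270 186] [623.1 202. ] [ 95.5 170.8] 3.8 [623.1 201.1]
```

View pics/m1.png

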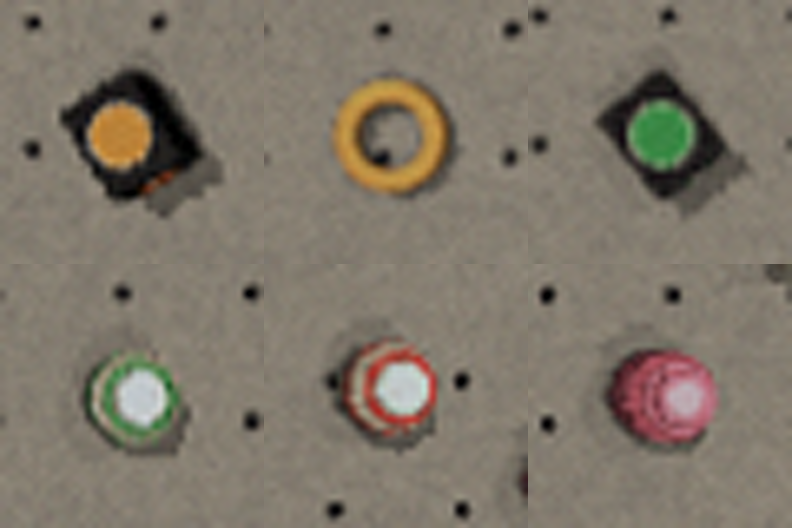

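Two could be the red objective: (426,228), white barrel with a red band, and (453,241), pink all over. The crop confirms that (426,228) is meant; it also shows the green objective at (379,222), orange cube (217,223), ring (262,222) and green cube (318,224).

```bash
cat >> h.py <<'E'
def blob(im,roi,f):
    """centroid of the largest blob of HSV mask f inside roi (u0,v0,u1,v1)"""
    u0,v0,u1,v1=roi
    h=cv2.cvtColor(im[v0:v1,u0:u1],cv2.COLOR_RGB2HSV).astype(int)
    m=f(h[...,0],h[...,1],h[...,2]).astype(np.uint8)
    n,L,s,ce=cv2.connectedComponentsWithStats(m)
    i=1+np.argmax(s[1:,4]); return ce[i]+[u0,v0],s[i,4],(L==i)
E
python3 - <<'E'
from h import *
c=cam("top"); im=c["color"]
for n,(u,v),z,f in [("orangeF",(218,223),.04,lambda h,s,v:(s>120)&(v>120)),
 ("greenF",(318,224),.04,lambda h,s,v:(s>110)&(v>90)),
 ("ring",(262,222),.018,lambda h,s,v:(s>90)&(v>100)),
 ("greenO",(379,222),.054,lambda h,s,v:(s<30)&(v>175)),
 ("redO",(426,227),.054,lambda h,s,v:(s<30)&(v>175)),
 ("pink",(453,241),.03,lambda h,s,v:(s>70)&(h>160))]:
    p,a,_=blob(im,(u-15,v-15,u+15,v+15),f); print(n,p.round(1),a,world(c,p,z).round(4))
for n,roi,f in [("blue",(190,130,280,200),lambda h,s,v:(h>100)&(h<130)&(s>120)|(v>185)),("red",(272,125,360,190),lambda h,s,v:(s>170)&((h<8)|(h>172))),("yellow",(358,125,445,185),lambda h,s,v:(h>20)&(h<35)&(s>120)|(v>190))]:
    p,a,m=blob(im,roi,f); P=np.argwhere(m)[:,::-1]+roi[:2]
    r=cv2.minAreaRect(np.array([world(c,q,.012)[:2]*1000 for q in P]).astype(np.float32)); print(n,a,np.round(r[0],1),np.round(r[1],1),r[2])
E
```

```text
orangeF [216.8 223.2] 64 [0.4821 0.2554 0.04  ]
greenF [317.7 224.1] 47 [0.4802 0.0025 0.04  ]
ring [261.5 222. ] 165 [0.4854 0.1454 0.018 ]
greenO [380.1 221.6] 44 [ 0.4859 -0.1506  0.054 ]
redO [426.7 226.4] 48 [ 0.4739 -0.2653  0.054 ]
pink [452.7 240.4] 155 [ 0.4382 -0.3361  0.03  ]
blue 2580 [636.1 217.5] [100.5 180.6] 4.381956100463867
red 2685 [653.5  10.6] [100.2 179. ] 5.125515460968018
yellow 2655 [ 658.7 -212.8] [101.6 181.5] 6.878603458404541
```

Emit:
jog_arm(
  motion=[0.034,-0.052,0,-0.118,1,0.068,-0.104,0,-0.236,1,0.102,-0.156,0,-0.354,1,0.136,-0.208,0,-0.472,1,0.17,-0.26,0,-0.59,1],
)

```text
time_s: 2.42
tool_pos: [0.376, 0.3552, 0.2317]
eef_rot: [3.141, -0.0, 2.227]
ft_force: [0.4, 1.3, 0.0]
gripper_width: 0.0853
finger_force: 0.0
```

Emit:
jog_arm(
  motion=[0.034,-0.052,0,-0.118,1,0.068,-0.104,0,-0.236,1,0.102,-0.156,0,-0.354,1,0.136,-0.208,0,-0.472,1,0.17,-0.26,0,-0.59,1],
)

```text
time_s: 3.05
tool_pos: [0.546, 0.0953, 0.2317]
eef_rot: [3.141, -0.001, 1.637]
ft_force: [1.4, 1.5, 0.1]
gripper_width: 0.0852
finger_force: 0.0
```

Emit:
jog_arm(
  motion=[-0.011,-0.05,-0.01,0,1,-0.022,-0.1,-0.02,0,1,-0.034,-0.15,-0.03,0,1,-0.046,-0.2,-0.04,0,1,-0.058,-0.248,-0.05,0,1],
)

```text
time_s: 3.68
tool_pos: [0.4867, -0.1527, 0.1813]
eef_rot: [3.141, 0.0, 1.641]
ft_force: [0.8, 0.0, -0.1]
gripper_width: 0.0853
finger_force: 0.0
```

Run:
```python
from h import *
c=cam("wrist"); im=c["color"].copy()
for p in [(.4859,-.1506,.054),(.4739,-.2653,.054),(.4859,-.1506,0)]:
    q=pix(c,p); print(q); cv2.drawMarker(im,tuple(int(x) for x in q),(255,0,255),0,12)
cv2.imwrite("pics/w1.png",im[:,:,::-1]); print(robot.observe()["tool_pos"])
```

```text
[312.47728046 188.71026403]
[290.42710593 311.14029741]
[312.56912268 175.16424496]
[ 0.48360914 -0.15979623  0.18060706]
```

View pics/w1.png

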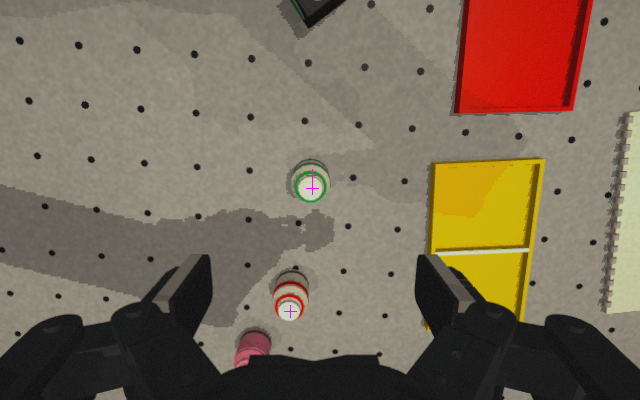

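The wrist picture shows the green objective at (312,186) and red at (290,309), both on my projected marks.

Emit:
jog_arm(
  motion=[-0.001,0.001,-0.02,0,1,-0.001,0.001,-0.06,0,1,-0.001,0.001,-0.1,0,1,-0.001,0.001,-0.11,0,1,-0.001,0.001,-0.11,0,1],
)

```text
time_s: 4.35
tool_pos: [0.4862, -0.1503, 0.0715]
eef_rot: [-3.141, 0.0, 1.641]
ft_force: [0.4, 0.7, 1.0]
gripper_width: 0.0856
finger_force: 0.0
```

Emit:
jog_arm(
  motion=[0,0,-0.03,0,1,0,0,-0.055,0,1,0,0,-0.062,0,1,0,0,-0.062,0,1,0,0,-0.062,0,1],
)

```text
time_s: 4.97
tool_pos: [0.487, -0.1504, 0.0106]
eef_rot: [3.139, 0.001, 1.641]
ft_force: [0.2, 0.5, -0.2]
gripper_width: 0.0854
finger_force: 0.0
```

Emit:
jog_arm(
  motion=[0,0,0,0,0.6,0,0,0,0,0.3,0,0,0,0,0,0,0,0,0,0,0,0,0,0,0],
)

```text
time_s: 5.6
tool_pos: [0.4859, -0.1502, 0.0096]
eef_rot: [3.142, -0.0, 1.641]
ft_force: [-1.5, 0.9, 5.4]
gripper_width: 0.0319
finger_force: 59.1
```

Emit:
jog_arm(
  motion=[0,0,0.03,0,0,0,0,0.08,0,0,0,0.005,0.12,0,0,0.012,0.035,0.12,0,0,0.03,0.085,0.12,0,0],
)

```text
time_s: 6.22
tool_pos: [0.5162, -0.066, 0.13]
eef_rot: [3.14, 0.001, 1.636]
ft_force: [0.5, 0.3, -1.0]
gripper_width: 0.0317
finger_force: 60.1
```

Emit:
jog_arm(
  motion=[0.02,0.056,0,0,0,0.04,0.112,0,0,0,0.06,0.168,0,0,0,0.08,0.224,0,0,0,0.1,0.28,0,0,0],
)

```text
time_s: 6.85
tool_pos: [0.616, 0.2166, 0.1288]
eef_rot: [-3.141, 0.0, 1.641]
ft_force: [0.7, -0.3, -2.4]
gripper_width: 0.0318
finger_force: 60.1
```

Emit:
jog_arm(
  motion=[0.01,0.03,0,0,0,0.017,0.046,0,0,0,0.017,0.046,-0.02,0,0,0.017,0.046,-0.05,0,0,0.017,0.046,-0.06,0,0],
)

```text
time_s: 7.48
tool_pos: [0.631, 0.2575, 0.0661]
eef_rot: [-3.137, 0.003, 1.638]
ft_force: [-0.0, -0.2, -1.4]
gripper_width: 0.0321
finger_force: 60.0
```

Emit:
jog_arm(
  motion=[0,0,-0.03,0,0,0,0,-0.045,0,0,0,0,-0.055,0,0,0,0,-0.055,0,0,0,0,-0.055,0,0],
)

```text
time_s: 8.1
tool_pos: [0.6335, 0.2609, 0.0149]
eef_rot: [3.14, -0.0, 1.641]
ft_force: [0.4, -0.6, -1.4]
gripper_width: 0.032
finger_force: 59.9
```

Emit:
jog_arm(
  motion=[0,0,0,0,0.45,0,0,0,0,0.55,0,0,0,0,0.6,0,0,0.01,0,0.6,0,0,0.03,0,0.6],
)

```text
time_s: 8.72
tool_pos: [0.6326, 0.2606, 0.0447]
eef_rot: [-3.14, 0.001, 1.641]
ft_force: [-0.2, 1.2, 0.4]
gripper_width: 0.0512
finger_force: 0.0
```

Emit:
jog_arm(
  motion=[0,0,0.05,0,0.7,0,-0.01,0.1,0,0.9,-0.02,-0.05,0.12,0,1,-0.037,-0.11,0.12,0,1,-0.054,-0.165,0.12,0,1],
)

```text
time_s: 9.35
tool_pos: [0.579, 0.094, 0.1666]
eef_rot: [3.138, -0.001, 1.641]
ft_force: [0.9, 0.1, -0.4]
gripper_width: 0.0855
finger_force: 0.0
```

Run:
```python
from h import *
c=cam("top"); im=c["color"]
g=lambda h,s,v:(s<35)&(v>175)
for roi in [(203,148,231,180),(411,212,441,242)]:
    p,a,_=blob(im,roi,g); print(p,a,world(c,p,.056))
cv2.imwrite("pics/t2.png",cv2.resize(im[120:270,180:480,::-1],None,fx=2.6,fy=2.6,interpolation=cv2.INTER_CUBIC))
```

```text
[213.56410256 161.94871795] 39 [0.63459791 0.2618486  0.056     ]
[426.72916667 226.375     ] 48 [ 0.47387173 -0.26485797  0.056     ]
```

View pics/t2.png

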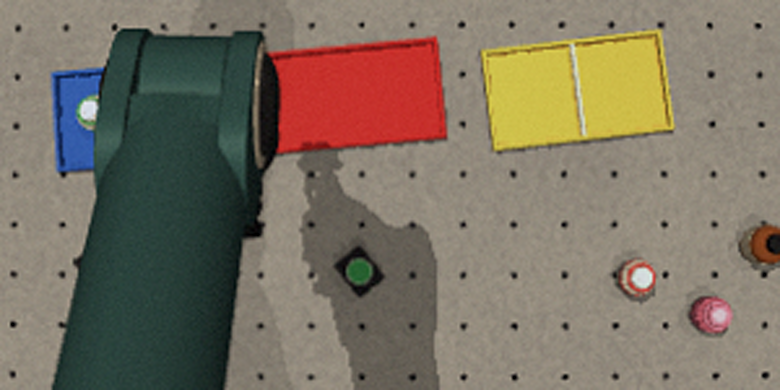

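The green objective stands in the blue tray's left bay at crop pixel (88,111). Red is next.

Emit:
jog_arm(
  motion=[-0.017,-0.058,0,0,1,-0.034,-0.116,0,0,1,-0.051,-0.174,0,0,1,-0.068,-0.232,0,0,1,-0.085,-0.29,0,0,1],
)

```text
time_s: 10.02
tool_pos: [0.494, -0.1959, 0.1659]
eef_rot: [3.139, 0.0, 1.641]
ft_force: [-0.2, -1.3, -0.5]
gripper_width: 0.0853
finger_force: 0.0
```

Emit:
jog_arm(
  motion=[-0.015,-0.05,0,0,1,-0.02,-0.07,0,0,1,-0.02,-0.07,-0.02,0,1,-0.02,-0.07,-0.06,0,1,-0.02,-0.07,-0.09,0,1],
)

```text
time_s: 10.65
tool_pos: [0.4746, -0.2642, 0.0745]
eef_rot: [3.14, 0.0, 1.641]
ft_force: [0.2, 0.2, 0.2]
gripper_width: 0.0855
finger_force: 0.0
```

Emit:
jog_arm(
  motion=[0,0,-0.02,0,1,0,0,-0.05,0,1,0,0,-0.065,0,1,0,0,-0.065,0,1,0,0,-0.065,0,0.8],
)

```text
time_s: 11.28
tool_pos: [0.4747, -0.2647, 0.0103]
eef_rot: [3.14, 0.001, 1.641]
ft_force: [0.3, 0.4, 0.9]
gripper_width: 0.0698
finger_force: 0.0
```

Emit:
jog_arm(
  motion=[0,0,0,0,0.6,0,0,0,0,0.3,0,0,0,0,0,0,0,0,0,0,0,0,0,0,0],
)

```text
time_s: 11.9
tool_pos: [0.4743, -0.2643, 0.0101]
eef_rot: [3.141, 0.0, 1.641]
ft_force: [-1.9, 0.6, 5.6]
gripper_width: 0.0316
finger_force: 59.1
```

Emit:
jog_arm(
  motion=[0,0,0.03,0,0,0,0,0.08,0,0,0.002,0.005,0.12,0,0,0.013,0.035,0.12,0,0,0.033,0.087,0.12,0,0],
)

```text
time_s: 12.52
tool_pos: [0.507, -0.1782, 0.1304]
eef_rot: [3.14, 0.001, 1.636]
ft_force: [0.8, -0.4, -2.3]
gripper_width: 0.0317
finger_force: 59.8
```

Emit:
jog_arm(
  motion=[0.021,0.056,0,0,0,0.042,0.112,0,0,0,0.063,0.168,0,0,0,0.084,0.224,0,0,0,0.105,0.28,0,0,0],
)

```text
time_s: 13.15
tool_pos: [0.6123, 0.1048, 0.1295]
eef_rot: [3.141, 0.0, 1.641]
ft_force: [1.4, 0.2, -1.1]
gripper_width: 0.0321
finger_force: 59.8
```

Emit:
jog_arm(
  motion=[0.018,0.045,0,0,0,0.028,0.071,0,0,0,0.028,0.071,-0.02,0,0,0.028,0.071,-0.05,0,0,0.028,0.071,-0.06,0,0],
)

```text
time_s: 13.78
tool_pos: [0.6379, 0.1718, 0.0666]
eef_rot: [-3.137, 0.002, 1.639]
ft_force: [-0.7, -0.1, -1.5]
gripper_width: 0.0321
finger_force: 59.8
```

Emit:
jog_arm(
  motion=[0,0,-0.03,0,0,0,0,-0.045,0,0,0,0,-0.055,0,0,0,0,-0.055,0,0,0,0,-0.055,0,0],
)

```text
time_s: 14.4
tool_pos: [0.6405, 0.1738, 0.0148]
eef_rot: [3.14, -0.0, 1.641]
ft_force: [-0.2, -0.0, -0.9]
gripper_width: 0.032
finger_force: 59.9
```

Emit:
jog_arm(
  motion=[0,0,0,0,0.45,0,0,0,0,0.55,0,0,0,0,0.6,0,0,0.01,0,0.6,0,0,0.03,0,0.6],
)

```text
time_s: 15.02
tool_pos: [0.6396, 0.1737, 0.0448]
eef_rot: [-3.14, 0.0, 1.641]
ft_force: [0.1, 0.0, 0.6]
gripper_width: 0.0512
finger_force: 0.0
```

Emit:
jog_arm(
  motion=[0,0,0.05,0,0.7,0,0,0.1,0,0.9,-0.02,0.01,0.12,-0.15,1,-0.06,0.03,0.12,-0.3,1,-0.11,0.055,0.12,-0.45,1],
)

```text
time_s: 15.65
tool_pos: [0.53, 0.229, 0.1663]
eef_rot: [3.14, -0.003, 1.184]
ft_force: [-0.0, 0.9, 0.1]
gripper_width: 0.0856
finger_force: 0.0
```

Emit:
jog_arm(
  motion=[-0.02,0.01,0,-0.18,1,-0.04,0.02,0,-0.36,1,-0.048,0.027,0,-0.5,1,-0.048,0.027,0,-0.6,1,-0.048,0.027,0,-0.6,1],
)

```text
time_s: 16.27
tool_pos: [0.4822, 0.2562, 0.1655]
eef_rot: [-3.141, -0.002, 0.592]
ft_force: [-1.1, -0.5, -0.5]
gripper_width: 0.0856
finger_force: 0.0
```

Run:
```python
from h import *
c=cam("wrist"); im=c["color"].copy()
print(robot.observe()["tool_pos"],robot.observe()["eef_rot"])
a=np.radians(34)
for s,t in [(1,1),(1,-1),(-1,-1),(-1,1)]:
    x,y=.02*s,.016*t
    q=pix(c,(.4821+x*np.cos(a)-y*np.sin(a),.2554+x*np.sin(a)+y*np.cos(a),.04)); print(q)
    cv2.drawMarker(im,tuple(int(round(x)) for x in q),(255,0,255),0,10)
cv2.imwrite("pics/w2.png",im[:,:,::-1])
```

```text
[0.4822581  0.25605867 0.1653044 ] [-3.14107852e+00 -1.41735244e-03  5.92592307e-01]
[294.06928922 168.14877296]
[334.47498255 168.07589947]
[333.74461612 216.04039521]
[294.89600807 216.10678929]
```

View pics/w2.png

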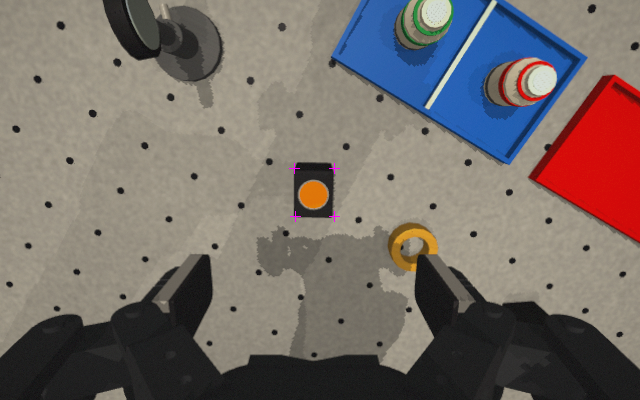

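Orange cube at (314,193), square to the fingers and on my marks; both objectives stand nose up in the blue bays at (425,18) and (523,83).

Emit:
jog_arm(
  motion=[0,0,-0.04,0,1,0,0,-0.09,0,1,0,0,-0.12,0,1,0,0,-0.145,0,1,0,0,-0.156,0,1],
)

```text
time_s: 16.95
tool_pos: [0.4818, 0.2554, 0.0075]
eef_rot: [-3.141, 0.001, 0.591]
ft_force: [0.1, 0.3, 0.2]
gripper_width: 0.0853
finger_force: 0.0
```

Emit:
jog_arm(
  motion=[0,0,0,0,0.8,0,0,0,0,0.5,0,0,0,0,0.2,0,0,0,0,0,0,0,0,0,0],
)

```text
time_s: 17.58
tool_pos: [0.4827, 0.2564, 0.0094]
eef_rot: [-3.141, -0.002, 0.591]
ft_force: [-0.9, -0.2, 6.6]
gripper_width: 0.0309
finger_force: 59.9
```

Emit:
jog_arm(
  motion=[0,0,0,0,0,0,0,0.03,0,0,0,0,0.08,0,0,0,0,0.13,0.1,0,0,0,0.13,0.2,0],
)

```text
time_s: 18.2
tool_pos: [0.4842, 0.257, 0.1422]
eef_rot: [3.141, -0.007, 0.794]
ft_force: [0.6, -0.3, -1.9]
gripper_width: 0.0315
finger_force: 59.6
```

Emit:
jog_arm(
  motion=[0.015,-0.042,0,0.1,0,0.035,-0.098,0,0.2,0,0.055,-0.155,0,0.3,0,0.075,-0.211,0,0.4,0,0.095,-0.267,0,0.5,0],
)

```text
time_s: 18.82
tool_pos: [0.5774, -0.0127, 0.1386]
eef_rot: [3.141, -0.0, 1.295]
ft_force: [0.3, -0.8, -1.5]
gripper_width: 0.031
finger_force: 59.6
```

Emit:
jog_arm(
  motion=[0.02,-0.056,0,0.1,0,0.04,-0.113,0,0.2,0,0.06,-0.169,0,0.3,0,0.08,-0.225,0,0.4,0,0.087,-0.245,0,0.4,0],
)

```text
time_s: 19.45
tool_pos: [0.6632, -0.2618, 0.1384]
eef_rot: [-3.141, 0.003, 1.686]
ft_force: [-0.7, 0.9, -1.9]
gripper_width: 0.031
finger_force: 59.6
```

Emit:
jog_arm(
  motion=[0,0,-0.02,0,0,0,0,-0.06,0,0,0,0,-0.1,0,0,0,0,-0.118,0,0,0,0,-0.124,0,0],
)

```text
time_s: 20.08
tool_pos: [0.6628, -0.2536, 0.0135]
eef_rot: [-3.138, -0.004, 1.692]
ft_force: [-9.9, 6.6, 20.1]
gripper_width: 0.031
finger_force: 62.1
```

Emit:
jog_arm(
  motion=[0,0,0.001,0,0,0,0,0.001,0,0.4,0,0,0.001,0,0.55,0,0,0.001,0,0.6,0,0,0.01,0,0.6],
)

```text
time_s: 20.7
tool_pos: [0.6635, -0.256, 0.024]
eef_rot: [-3.14, -0.001, 1.691]
ft_force: [-0.4, 0.1, 0.4]
gripper_width: 0.0513
finger_force: 0.0
```

Emit:
jog_arm(
  motion=[0,0,0.03,0,0.6,0,0,0.08,0,0.8,0,0.01,0.13,0,1,-0.03,0.04,0.14,-0.1,1,-0.06,0.09,0.14,-0.2,1],
)

```text
time_s: 21.32
tool_pos: [0.6039, -0.1677, 0.1666]
eef_rot: [3.137, 0.001, 1.484]
ft_force: [1.2, 1.3, -0.2]
gripper_width: 0.0855
finger_force: 0.0
```

Emit:
jog_arm(
  motion=[-0.03,0.042,0,-0.16,1,-0.062,0.085,0,-0.32,1,-0.093,0.127,0,-0.48,1,-0.124,0.169,0,-0.64,1,-0.124,0.169,0,-0.79,1],
)

```text
time_s: 21.95
tool_pos: [0.4779, 0.0069, 0.1644]
eef_rot: [-3.138, -0.001, 0.702]
ft_force: [0.1, -0.1, 0.1]
gripper_width: 0.0856
finger_force: 0.0
```

Run:
```python
from h import *
c=cam("wrist"); im=c["color"].copy()
print(robot.observe()["tool_pos"],robot.observe()["eef_rot"])
a=np.radians(40)
for s,t in [(1,1),(1,-1),(-1,-1),(-1,1)]:
    x,y=.02*s,.016*t
    q=pix(c,(.4802+x*np.cos(a)-y*np.sin(a),.0025+x*np.sin(a)+y*np.cos(a),.04))
    cv2.drawMarker(im,tuple(int(round(x)) for x in q),(255,0,255),0,8)
cv2.imwrite("pics/w3.png",im[:,:,::-1])
c=cam("top"); im=c["color"]
p,a,_=blob(im,(405,135,435,175),lambda h,s,v:(h<18)&(s>120)&(v>100)); print(p,a,world(c,p,.044))
```

```text
[0.47927521 0.00510471 0.16478332] [-3.14033600e+00 -1.39232222e-03  6.95421264e-01]
[421.84848485 149.06060606] 66 [ 0.66671462 -0.25835968  0.044     ]
```

View pics/w3.png

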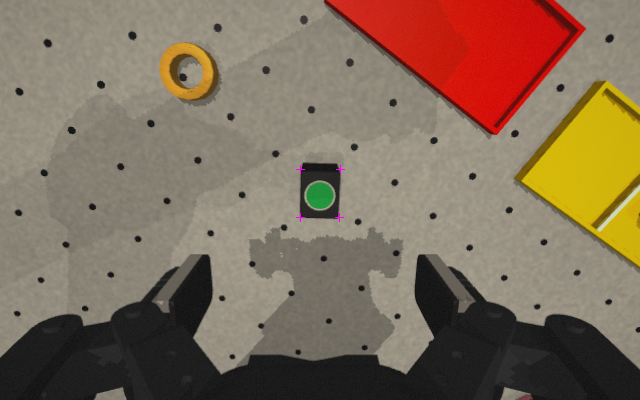

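The green cube at (320,192) is square to the fingers and on the marks; the orange one sits in the yellow tray's right bay (top picture 422,149).

Emit:
jog_arm(
  motion=[0,0,-0.04,0,1,0,0,-0.09,0,1,0,0,-0.12,0,1,0,0,-0.145,0,1,0,0,-0.155,0,1],
)

```text
time_s: 22.68
tool_pos: [0.4799, 0.0018, 0.0083]
eef_rot: [-3.141, 0.001, 0.701]
ft_force: [-0.0, 0.2, -0.3]
gripper_width: 0.0852
finger_force: 0.0
```

Emit:
jog_arm(
  motion=[0,0,0,0,0.8,0,0,0,0,0.5,0,0,0,0,0.2,0,0,0,0,0,0,0,0,0,0],
)

```text
time_s: 23.3
tool_pos: [0.4808, 0.003, 0.0104]
eef_rot: [3.141, -0.002, 0.701]
ft_force: [-1.2, 0.9, 6.5]
gripper_width: 0.0312
finger_force: 59.1
```

Emit:
jog_arm(
  motion=[0,0,0,0,0,0,0,0.03,0,0,0,0,0.08,0,0,0,0,0.13,0.1,0,0.014,-0.013,0.13,0.2,0],
)

```text
time_s: 23.92
tool_pos: [0.496, -0.0085, 0.143]
eef_rot: [3.138, -0.007, 0.907]
ft_force: [1.0, 0.2, -2.4]
gripper_width: 0.0312
finger_force: 59.4
```

Emit:
jog_arm(
  motion=[0.04,-0.04,0,0.17,0,0.08,-0.079,0,0.34,0,0.12,-0.119,0,0.51,0,0.16,-0.158,0,0.67,0,0.16,-0.158,0,0.79,0],
)

```text
time_s: 24.55
tool_pos: [0.6554, -0.1732, 0.1394]
eef_rot: [3.141, 0.004, 1.691]
ft_force: [-0.9, 1.8, -0.7]
gripper_width: 0.0309
finger_force: 59.7
```

Emit:
jog_arm(
  motion=[0,0,-0.02,0,0,0,0,-0.06,0,0,0,0,-0.1,0,0,0,0,-0.116,0,0,0,0,-0.123,0,0],
)

```text
time_s: 25.18
tool_pos: [0.6535, -0.1675, 0.0154]
eef_rot: [-3.14, -0.0, 1.69]
ft_force: [-0.2, -0.3, -0.4]
gripper_width: 0.0313
finger_force: 59.6
```

Emit:
jog_arm(
  motion=[0,0,-0.001,0,0,0,0,0,0,0.4,0,0,0,0,0.55,0,0,0,0,0.6,0,0,0.01,0,0.6],
)

```text
time_s: 25.8
tool_pos: [0.6535, -0.168, 0.0262]
eef_rot: [-3.14, -0.0, 1.691]
ft_force: [-0.1, -0.8, 0.0]
gripper_width: 0.051
finger_force: 0.0
```

Emit:
jog_arm(
  motion=[0,0,0.03,0,0.6,0,0,0.08,0,0.8,-0.005,0.01,0.13,0,1,-0.023,0.044,0.138,-0.15,1,-0.048,0.094,0.138,-0.3,1],
)

```text
time_s: 26.42
tool_pos: [0.6066, -0.0751, 0.1667]
eef_rot: [3.137, -0.0, 1.383]
ft_force: [-0.1, 1.5, -0.2]
gripper_width: 0.0851
finger_force: 0.0
```

Emit:
jog_arm(
  motion=[-0.026,0.048,0,-0.17,1,-0.052,0.096,0,-0.34,1,-0.078,0.144,0,-0.51,1,-0.104,0.192,0,-0.68,1,-0.12,0.22,0,-0.85,1],
)

```text
time_s: 27.05
tool_pos: [0.4846, 0.1486, 0.1648]
eef_rot: [-3.14, -0.001, 0.538]
ft_force: [0.2, -0.6, 0.6]
gripper_width: 0.0853
finger_force: 0.0
```

Emit:
jog_arm(
  motion=[0,0,0,-0.17,1,0,0,-0.03,-0.34,1,0,0,-0.06,-0.45,1,0,0,-0.07,-0.45,1,0,0,-0.07,-0.45,1],
)

```text
time_s: 27.68
tool_pos: [0.4861, 0.1457, 0.0945]
eef_rot: [3.142, 0.0, 0.092]
ft_force: [-0.6, -0.3, 0.9]
gripper_width: 0.0854
finger_force: 0.0
```

Run:
```python
from h import *
o=robot.observe(); print(o["tool_pos"],o["eef_rot"])
c=cam("wrist"); im=c["color"].copy()
for p in [(.4854,.1454,.018),(.4854,.1454,0)]:
    q=pix(c,p); cv2.drawMarker(im,tuple(int(round(x)) for x in q),(255,0,255),0,12)
p,a,_=blob(im,(200,60,460,300),lambda h,s,v:(h>10)&(h<28)&(s>90)&(v>90)); print(p,a,world(c,p,.012))
cv2.imwrite("pics/w4.png",im[:,:,::-1])
```

```text
[0.48608518 0.14566331 0.09452695] [3.14153355e+00 3.11199668e-04 9.21964548e-02]
[314.09816701 210.64399185] 2455 [0.48371675 0.14493015 0.012     ]
```

View pics/w4.png

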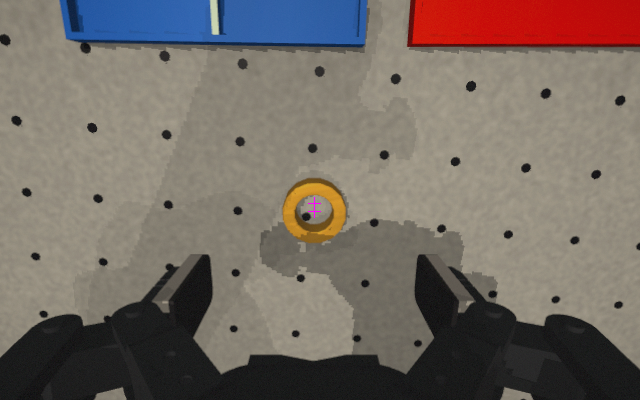

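Emit:
jog_arm(
  motion=[-0.001,0,-0.03,0,0.65,-0.001,0,-0.06,0,0.65,-0.001,0,-0.075,0,0.65,-0.001,0,-0.085,0,0.65,-0.001,0,-0.088,0,0.65],
)

```text
time_s: 28.35
tool_pos: [0.4854, 0.1458, 0.0065]
eef_rot: [-3.141, -0.001, 0.091]
ft_force: [0.5, -0.2, 0.3]
gripper_width: 0.0554
finger_force: 0.0
```

Emit:
jog_arm(
  motion=[0,0,-0.001,0,0.65,0,0,-0.002,0,0.65,0,0,-0.003,0,0.65,0,0,-0.003,0,0.65,0,0,-0.003,0,0.65],
)

```text
time_s: 28.98
tool_pos: [0.485, 0.1459, 0.0033]
eef_rot: [3.142, 0.0, 0.091]
ft_force: [0.4, -1.0, 0.1]
gripper_width: 0.0554
finger_force: 0.0
```

Emit:
jog_arm(
  motion=[0,0,-0.001,0,0.65,0,0,-0.002,0,0.65,0,0,-0.003,0,0.65,0,0,-0.003,0,0.65,0,0,-0.003,0,0.65],
)

```text
time_s: 29.6
tool_pos: [0.485, 0.1458, 0.0003]
eef_rot: [3.142, 0.0, 0.091]
ft_force: [-0.6, -0.5, 0.5]
gripper_width: 0.0554
finger_force: 0.0
```

Emit:
jog_arm(
  motion=[0,0,0,0,0.5,0,0,0,0,0.3,0,0,0,0,0.1,0,0,0,0,0,0,0,0,0,0],
)

```text
time_s: 30.22
tool_pos: [0.4851, 0.1458, 0.0008]
eef_rot: [-3.141, -0.0, 0.09]
ft_force: [-0.7, 0.1, 6.6]
gripper_width: 0.0414
finger_force: 60.0
```

Emit:
jog_arm(
  motion=[0,0,0,0,0,0,0,0.02,0,0,0,0,0.06,0,0,0,0,0.09,0,0,0,0,0.09,0,0],
)

```text
time_s: 30.85
tool_pos: [0.4861, 0.1464, 0.0918]
eef_rot: [-3.14, -0.003, 0.091]
ft_force: [-0.1, 0.1, -1.7]
gripper_width: 0.0411
finger_force: 61.6
```

Run:
```python
from h import *
c=cam("wrist"); cv2.imwrite("pics/w5.png",c["color"][:,:,::-1])
```

```text
(no output)
```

View pics/w5.png

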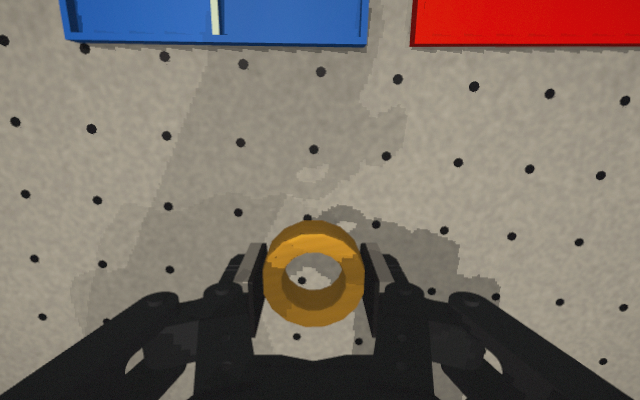

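The ring is held level between the pads at (313,272). On to the red tray.

Emit:
jog_arm(
  motion=[0.02,-0.016,0.02,0,0,0.06,-0.048,0.03,0,0,0.108,-0.086,0.03,0,0,0.155,-0.124,0.03,0,0,0.169,-0.135,0.03,0,0],
)

```text
time_s: 31.52
tool_pos: [0.6551, 0.0065, 0.1185]
eef_rot: [3.139, 0.001, 0.086]
ft_force: [-0.5, 0.4, -1.4]
gripper_width: 0.0411
finger_force: 61.6
```

Emit:
jog_arm(
  motion=[0,0,0,0,0,0,0,-0.03,0,0,0,0,-0.07,0,0,0,0,-0.1,0,0,0,0,-0.108,0,0],
)

```text
time_s: 32.15
tool_pos: [0.6509, 0.0132, 0.0096]
eef_rot: [-3.14, 0.006, 0.093]
ft_force: [1.0, 0.3, -0.7]
gripper_width: 0.0414
finger_force: 61.5
```

Emit:
jog_arm(
  motion=[0,0,-0.003,0,0,0,0,-0.005,0,0,0,0,-0.006,0,0,0,0,-0.006,0,0,0,0,-0.006,0,0],
)

```text
time_s: 32.78
tool_pos: [0.6542, 0.0108, 0.0067]
eef_rot: [-3.142, -0.001, 0.091]
ft_force: [-0.0, -0.0, -1.4]
gripper_width: 0.0417
finger_force: 61.5
```

Emit:
jog_arm(
  motion=[0,0,0,0,0.55,0,0,0,0,0.7,0,0,0,0,0.75,0,0,0.01,0,0.75,0,0,0.03,0,0.75],
)

```text
time_s: 33.4
tool_pos: [0.6536, 0.0107, 0.0368]
eef_rot: [3.141, 0.001, 0.091]
ft_force: [0.0, 0.0, -0.1]
gripper_width: 0.0638
finger_force: 0.0
```

Emit:
jog_arm(
  motion=[0,0,0.05,0,1,0,0,0.1,0,1,-0.04,0,0.14,0,1,-0.1,0,0.16,0,1,-0.15,0,0.18,0,1],
)

```text
time_s: 34.02
tool_pos: [0.5023, 0.0104, 0.2177]
eef_rot: [-3.14, -0.001, 0.09]
ft_force: [0.8, 0.8, 2.4]
gripper_width: 0.0854
finger_force: 0.0
```

Emit:
jog_arm(
  motion=[0,0.05,0.02,0,1,0,0.1,0.04,0,1,0,0.15,0.06,0,1,-0.02,0.2,0.06,0,1,-0.04,0.25,0.06,0,1],
)

```text
time_s: 34.65
tool_pos: [0.4637, 0.262, 0.2779]
eef_rot: [-3.139, -0.001, 0.09]
ft_force: [0.8, 0.4, 0.6]
gripper_width: 0.0852
finger_force: 0.0
```

Run:
```python
from h import *
t=cam("top")["color"]; s=cam("side")["color"]
a=cv2.resize(t[120:270,140:490,::-1],(800,343),interpolation=cv2.INTER_CUBIC)
b=cv2.resize(s[130:340,210:500,::-1],None,fx=2.7,fy=2.7,interpolation=cv2.INTER_CUBIC)
cv2.imwrite("pics/f_top.png",a); cv2.imwrite("pics/f_side.png",b)
```

```text
(no output)
```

View pics/f_top.png

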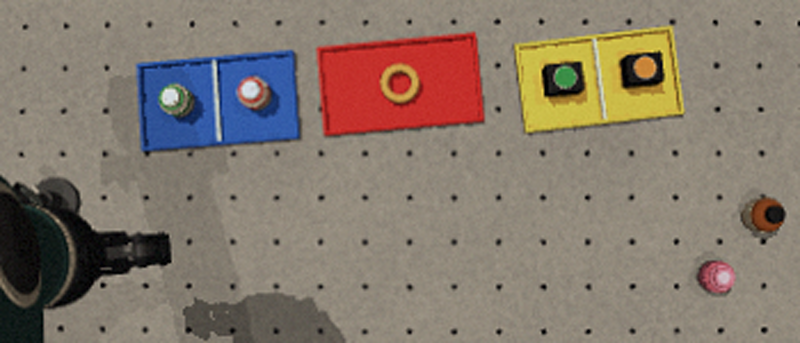

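View pics/f_side.png

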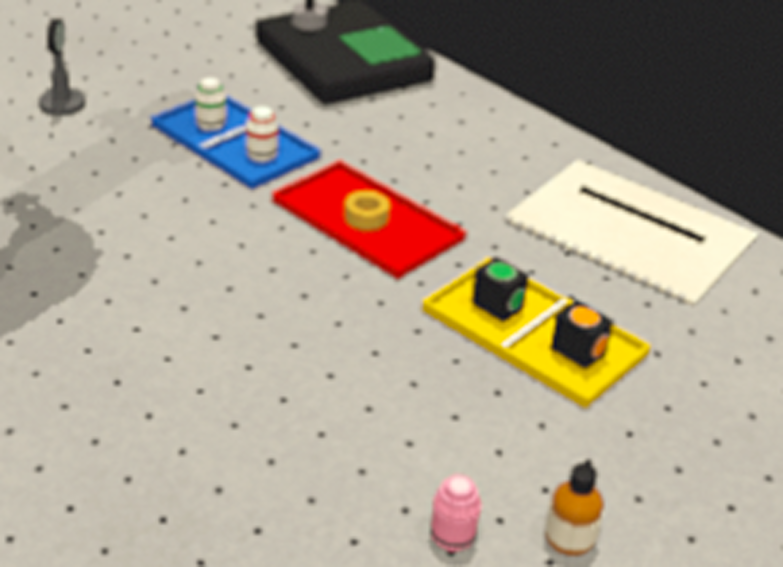

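All five parts sit upright or flat in their places: objectives at (175,98) and (253,93) in the top crop, ring at (400,84), cubes at (563,77) and (642,68). The lens mount and bottle are standing.

```bash
python3 -c "
from workcell import robot
print(robot.sign_off())"
```

```text
the job is handed in; nothing more can be done
None
```

The job is handed in: in the last pictures both objectives stand nose up in the blue bays, both filter cubes sit window up in the yellow bays, the ring lies flat in the red tray, and the lens mount and oil bottle are still standing; no verdict was returned.

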